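# Close up a cable termination box: tray down, cover shut

## Task

The termination box lies on its back on the bench with its splice tray flipped up on one side and its cover standing open on the other. Push the splice tray fully down into the box with the fingertips or the outside of the fingers, then push the cover over in the same way until it is fully shut, without slamming it. Nothing needs gripping: do not lift or tip the box, keep it about where it is on the bench, and leave the tools and parts around it in their places.

Things in the scene. Friction and masses are not known exactly. Their poses are not given: they have to be found in the camera images.
- termbox: Box without its moving parts: open grey sheet-steel wall box on its back, loose on the bench, about 2.4 kg, outside 260 x 220 x 75 mm high, walls 4 mm; adapter ports in its -x wall, three blanked glands (28 mm long) on its +x wall. Origin: centre of its underside; x along the 260 mm sides (parallel to both hinges), y from the cover's hinge side to the tray's hinge side, z up.
- tray (a joint): Angle of the splice tray in rad: 0 = folded flat in the box (its stop), grows as it flips up, 1.57 = upright, 1.65 = its other stop. A friction hinge (about 0.25 N m, tray 0.2 kg) keeps the tray wherever it is left, so it must be pushed all the way down.
- tray_hinge (a point): Middle of the tray's hinge line (along box x), 90 mm to box +y of the box's origin, 52 mm above the bench. Black plastic tray, 200 mm along the hinge, 150 mm hinge to free edge plus a 9 mm thumb tab, 12 mm thick, underside on the hinge line. Down: runs to box -y, top 64 mm above the bench, 11 mm below the box's rim. Up: its top face, with spools and comb, looks outward (box +y).
- tray_land (a point): Point in the middle of the flat land along the tray's free edge, on the tray's top face: 135 mm from the hinge line and 12 mm above the underside. The land is solid, 30 mm wide and 200 mm long: the place to push.
- cover (a joint): Angle of the cover in rad: 0 = shut on the box's rim (its stop), grows as it opens, 1.57 = upright, 1.9 = its other stop, leaning outward. A friction hinge (about 0.58 N m, cover 0.45 kg) keeps the cover wherever it is left, so it must be pushed all the way shut.
- cover_hinge (a point): Middle of the cover's hinge line (along box x), 114 mm to box -y of the box's origin, 75 mm above the bench. Grey steel cover, 264 mm along the hinge, 228 mm hinge to free edge, flat with 15 mm skirt, outer face 18 mm from the hinge line's plane. Shut: runs to box +y, outer face up, 93 mm above the bench. Open: outer face looks outward (box -y), free edge 300 mm up. The raised tray blocks it.
- cover_edge (a point): Middle of the cover's free edge, on its outer face: 228 mm from the hinge line and 18 mm out. Two quarter-turn fastener heads, 3 mm high, sit 95 mm to either side, 23 mm in from the edge; the panel between is flat.
- screwdriver: Loose screwdriver, 170 mm, lying beside the box on its +y side, beyond the marker. Not to be disturbed.
- marker: Loose marker pen, 130 mm long, 14 mm thick, lying beside the box on its +y side. Not to be disturbed.
- cutters: Loose side cutters, 150 mm long, 16 mm thick, lying on the box's -y side. Not to be disturbed.
- bottle: Loose white plastic bottle, 58 mm across, 135 mm tall, standing beyond the box's +x wall; origin under its base. Not to be disturbed.
- tape: Loose roll of black tape, 90 mm across, 19 mm high, lying flat beyond the box's +x wall. Not to be disturbed.
- tub: Loose blue tub of adapters, 110 x 80 x 40 mm high, standing well to one side of the box. Not to be disturbed.
- carton: Loose small cardboard carton, 100 x 75 x 45 mm high, standing well to one side of the box. Not to be disturbed.

How it is judged (in metres and radians):
On the way, in this order (a step that is already met when the one before it is completed fails the run):
1. the splice tray is folded fully down while the cover is still open (value of joint tray below 0.04 rad and value of joint cover above 1 rad), for 0.2 s.
2. the cover is fully shut over the tray (value of joint cover below 0.03 rad and value of joint tray below 0.04 rad), for 0.2 s.
At the end, for the whole second after the job is handed in: Tray within 0.04 rad of flat, cover within 0.03 rad (7 mm at its edge) of shut, the box at rest, flat on the bench and within 60 mm of where it started (all of step 2 and linear speed of termbox below 0.02 m/s and height (world z) of termbox below 0.006 m and angle between termbox's own z axis and vertical below 0.03 rad and distance of termbox from where it was at the start of the episode below 0.06 m); the robot touches nothing.
It fails at once if the box is lifted or tipped (height (world z) of termbox above 0.02 m or angle between termbox's own z axis and vertical above 0.12 rad).
It fails at once if the box is shoved more than 60 mm along the bench (distance of termbox from where it was at the start of the episode above 0.06 m).
It fails at once if the cover is slammed (faster than 4 rad/s) (velocity of joint cover below -4 rad/s).
It fails at once if a tool or part beside the box is moved more than 30 mm, lifted or knocked over (distance of any of screwdriver, marker, cutters, bottle, tape, tub, carton from where it was at the start of the episode above 0.03 m or angle between bottle's own z axis and vertical above 0.5 rad).
It also fails if it takes over 56 s, if anything falls off the work surface, if the arm or the gripper's body presses on something with over 40 N, if the wrist force passes 120 N, or if a joint passes its speed limit or range.

## Robot

A 6-joint arm with a two-finger parallel gripper is mounted at the origin on the work surface. World frame = base frame: x ahead of the robot, y to its left, z up, the work surface at z = 0. Lengths are in mm, angles in rad, forces in N, time in s.
With the tool pointing down it reaches from about 350 to 775 mm from the base axis. Payload 7.3 kg.
Tool frame: the origin (TCP) lies midway between the tips of the shut fingers; the grasp point (between the pads) lies 19 mm behind it (pinch_z is the distance from the TCP to the grasp point, in mm); z points along the fingers, x is the direction in which the jaws open and shut, and the axes are right-handed (so a half turn about z gives the same grasp; the last joint's range is limited). The gripper opens to 92 mm and grips with 3 to 60 N. Pads are 19 mm wide; open, the fingers measure 130 mm over their backs; the gripper's body (75 mm by 190 mm) begins 47 mm behind the grasp point.
Start: joints at [-1.468, 0.342, 1.524, -0, 1.275, -0.146], TCP at [129.298, -508.849, 226.741] pointing down, gripper open.
Joint ranges: [-2.53, 2.53], [-0.77, 2.02], [0.04, 2.7], [-1, 4.14], [0.28, 2.66], [-3.11, 3.11]. Speed limits (rad/s): [2.57, 2.57, 3.14, 3.14, 3.14, 3.14].

## Interface

Orientations are given as a rotation vector (axis times angle).
In Python, from rig import sense, camera, camera_info, close_job, pinch_z gives the robot as it stands.
- The arm moves only by the tool servo_tool, never from a script. Its argument "increments" is a list of rows, each a list of 7 numbers: the turn, a rotation vector about the tool's x, y, z in degrees, then the shift along the tool's x, y, z in m, then the opening, from 0 (shut) to 1 (fully open). A call has exactly 10 rows; each row is the pose to reach, as a shift and turn from the pose commanded when the call began, along the tool's axes at that moment; what a row does not reach only later rows make up. A row lasts 1/10 s, in which the tool goes at most 50 mm and 8.59 degrees, less where a joint would pass 70% of its speed; a pose out of reach is approached as far as the arm can. A call with a gripper value outside its range is refused whole. The fingers move at their own pace and stop on an object; the grip force is fixed at half the most. Time passes only in rows, so rows that repeat a pose let the fingers close, or fill a call up. It gives the time, the measured TCP pose, the force and the opening at its end, in the units of the state.
- sense(): the state, without advancing time (a new reading comes with each control period).
- camera(name): name is "side" or "top" or "wrist"; returns (picture, depth): 480x640x3 uint8, red, green, blue; 480x640 float32, mm along the optical axis (not along the pixel's ray), 0 where there is no reading.
- camera_info(name): a dict with "fov_y" (degrees; the focal length in pixels is half the picture's height over the tangent of half this angle, whatever the lens; pixels are square), "cx", "cy" (the principal point, pixels), "k1" (the pictures are not rectified: a ray, as slopes to the right and down, at radius r is drawn at 1 + k1 r^2 times it, then the intrinsics apply), "rvec" (rotation vector, rad) and "tvec" (3), from world to camera coordinates, as OpenCV has them; the wrist camera has in their place "mount" (4x4, takes a point from camera to tool coordinates, whose origin is the TCP and whose axes are the tool frame's). Camera axes: x right, y down, z forward; pixel columns grow to the right and rows downward; lengths in mm; the calibration is good to about 2 mm. A picture is of the moment at which its call begins: read the wrist's pose just before it. camera_info takes no time and is no camera call.
- close_job(): hands the job in, once; it reports no verdict.
The state is a dict: "time": time; "joint_positions": joint angles; "joint_vel": joint speeds; "tau": joint torques, N m; "position": TCP position; "tool_rot": TCP orientation; "contact_force": force on the tool from outside, world axes, zero at the start; "moment": the same for the moment, N m; "gripper_width": finger opening in mm.
Only numpy, scipy, OpenCV 4.12 (cv2) and the standard library are available. Lean on these libraries where they do the work, as an engineer would, in place of code of your own. Each camera call takes 0.05 s, during which the arm holds its last target.

## Working session

There is one attempt and no reset: what is moved stays moved. The work goes in short steps, Python scripts to look and compute and a tool call to move; the robot and the scene stay as the last step left them, time stands still between calls to the robot, and variables do not carry over. Pictures are saved under pics/ and viewed, and the job is handed in when it is done.

Besides the shell and the picture viewer there is one more tool, called as name(argument=value, ...), one argument or row to a line, values as JSON. servo_tool: Moves the arm, as the interface text tells. Its arguments: {"type":"object","properties":{"increments":{"type":"array"}},"required":["increments"]}

```bash
mkdir -p pics; ls; cat > h.py <<'E'
import numpy as np,cv2
from rig import sense,camera,camera_info,close_job,pinch_z
from scipy.spatial.transform import Rotation as R
def cam(name):
    i=camera_info(name); f=240/np.tan(np.radians(i['fov_y'])/2)
    K=np.array([[f,0,i['cx']],[0,f,i['cy']],[0,0,1]]);D=np.array([i['k1'],0,0,0.])
    return i,K,D
def pose(name):
    i,K,D=cam(name)
    if name=='wrist':
        s=sense();T=np.eye(4);T[:3,:3]=R.from_rotvec(s['tool_rot']).as_matrix();T[:3,3]=s['position'];return T@np.array(i['mount'])
    T=np.eye(4);T[:3,:3]=R.from_rotvec(np.array(i['rvec']).ravel()).as_matrix();T[:3,3]=np.array(i['tvec']).ravel();return np.linalg.inv(T)
def cloud(name,depth,T=None):
    i,K,D=cam(name)
    if T is None:T=pose(name)
    u,v=np.meshgrid(np.arange(640),np.arange(480))
    p=cv2.undistortPoints(np.stack([u,v],-1).reshape(-1,1,2).astype(float),K,D).reshape(480,640,2)
    P=np.concatenate([p*depth[...,None],depth[...,None]],-1)
    W=P@T[:3,:3].T+T[:3,3]; W[depth<=0]=np.nan
    return W
def proj(name,X,T=None):
    i,K,D=cam(name)
    if T is None:T=pose(name)
    Ti=np.linalg.inv(T)
    return cv2.projectPoints(np.asarray(X,float).reshape(-1,1,3),cv2.Rodrigues(Ti[:3,:3])[0],Ti[:3,3],K,D)[0].reshape(-1,2)
E
python3 - <<'E'
from h import *
print(sense(),pinch_z)
for n in ['top','side']:
    T=pose(n);p,d=camera(n);np.savez(f'/tmp/{n}.npz',p=p,d=d,T=T);cv2.imwrite(f'pics/{n}0.png',p[...,::-1]);print(camera_info(n))
E
```

```text
pics
{'time': 0.0, 'joint_positions': array([-1.46801407e+00,  3.42719917e-01,  1.52498484e+00, -3.28967784e-05,
        1.27541959e+00, -1.45994969e-01]), 'joint_vel': array([ 4.32851962e-05, -1.04505592e-03, -1.38154688e-03, -6.81367440e-04,
       -5.10646866e-04,  4.67846184e-05]), 'tau': array([-1.81397656e-03, -4.31246388e+01, -2.44222319e+01,  7.14331074e-02,
        5.60276338e-02, -1.41945525e-04]), 'position': array([ 129.23777039, -508.43110962,  226.05765967]), 'tool_rot': array([-2.47904082e+00,  1.92799001e+00,  1.69923969e-03]), 'contact_force': array([ 0.52786629, -0.32503945,  0.56313736]), 'moment': array([-0.00759196, -0.04397823, -0.01735037]), 'gripper_width': 91.82811492381636} 18.8
{'fov_y': 44.30394159551068, 'cx': 321.9614522816023, 'cy': 248.36215463027378, 'k1': -0.12057937222806864, 'rvec': array([ 2.14475987, -2.16486642,  0.14265859]), 'tvec': array([  18.28143594,  605.31218917, 1239.66968509])}
{'fov_y': 57.42481606355907, 'cx': 316.65629183317407, 'cy': 235.29868306760548, 'k1': -0.09444552827584708, 'rvec': array([ 2.32644253,  1.07303637, -0.34999313]), 'tvec': array([-366.37369568, -330.87613208, 1295.24006017])}
```

View pics/top0.png

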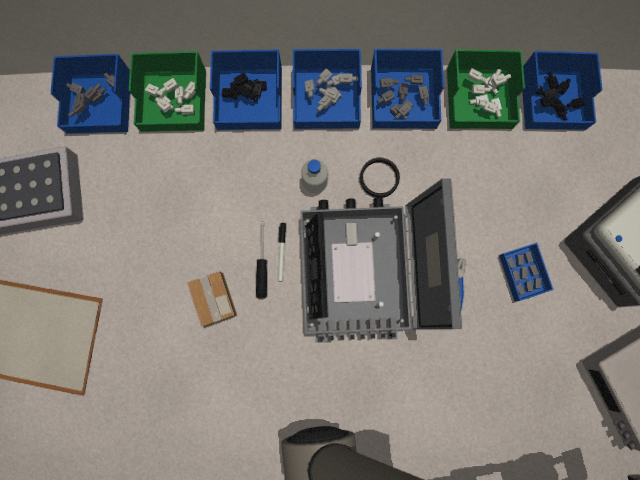

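View pics/side0.png

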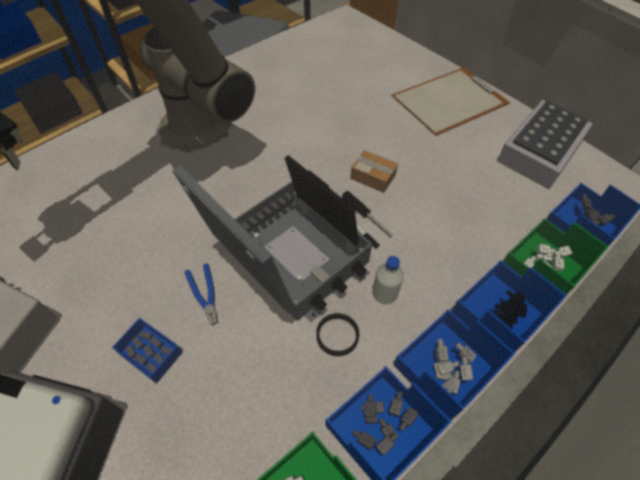

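The top view shows the box at about (355,270) with the tray upright on its left at x≈315 and the cover open on its right at x≈435. The marker and screwdriver lie to its left at x≈280 and 262, the bottle at (314,172) and the tape at (380,177). Next I'll fit the box pose.

```bash
python3 - <<'E'
from h import *
z=np.load('/tmp/top.npz');W=cloud('top',z['d'],z['T'])
for u,v in [(303,212),(303,330),(408,212),(408,325),(450,185),(462,325),(305,270),(320,270),(312,270),(350,270),(430,260),(282,250),(282,228),(280,280),(262,280),(314,165),(460,300),(200,300),(525,270),(380,177)]:
    print(u,v,np.round(W[v,u]))
for v in (240,300):
  print([ (u,*np.round(W[v,u]).astype(int)) for u in range(296,334,2)])
  print([ (u,*np.round(W[v,u]).astype(int)) for u in range(400,470,3)])
E
```

```text
303 212 [680.  52.  71.]
303 330 [430.  56.   1.]
408 212 [ 676. -171.   79.]
408 325 [ 438. -165.   73.]
450 185 [ 682. -213.  301.]
462 325 [ 436. -297.    1.]
305 270 [562.  51.   4.]
320 270 [542.  17. 210.]
312 270 [552.  34. 108.]
350 270 [561. -49.   9.]
430 260 [ 564. -198.  166.]
282 250 [606. 101.  13.]
282 228 [655. 101.  15.]
280 280 [540. 106.  10.]
262 280 [539. 144.  26.]
314 165 [765.  28. 138.]
460 300 [ 491. -291.   12.]
200 300 [495. 275.  48.]
525 270 [ 556. -441.   15.]
380 177 [ 774. -122.   -3.]
[(296, np.int64(631), np.int64(71), np.int64(-3)), (298, np.int64(630), np.int64(66), np.int64(1)), (300, np.int64(630), np.int64(62), np.int64(0)), (302, np.int64(620), np.int64(55), np.int64(68)), (304, np.int64(630), np.int64(53), np.int64(2)), (306, np.int64(622), np.int64(47), np.int64(55)), (308, np.int64(622), np.int64(42), np.int64(55)), (310, np.int64(613), np.int64(37), np.int64(115)), (312, np.int64(611), np.int64(33), np.int64(129)), (314, np.int64(610), np.int64(29), np.int64(137)), (316, np.int64(603), np.int64(24), np.int64(186)), (318, np.int64(600), np.
[... 3139 characters left out ...]
), np.int64(150)), (433, np.int64(486), np.int64(-202), np.int64(167)), (436, np.int64(485), np.int64(-204), np.int64(184)), (439, np.int64(484), np.int64(-207), np.int64(198)), (442, np.int64(483), np.int64(-209), np.int64(216)), (445, np.int64(483), np.int64(-212), np.int64(229)), (448, np.int64(482), np.int64(-214), np.int64(247)), (451, np.int64(480), np.int64(-207), np.int64(300)), (454, np.int64(480), np.int64(-213), np.int64(298)), (457, np.int64(480), np.int64(-218), np.int64(299)), (460, np.int64(491), np.int64(-291), np.int64(12)), (463, np.int64(491), np.int64(-300), np.int64(5)), (466, np.int64(491), np.int64(-307), np.int64(4)), (469, np.int64(491), np.int64(-314), np.int64(2))]
```

```bash
python3 - <<'E'
from h import *
z=np.load('/tmp/top.npz');p=z['p'][180:350,230:480,::-1]
cv2.imwrite('pics/topz.png',cv2.resize(p,None,fx=3.2,fy=3.2,interpolation=cv2.INTER_CUBIC))
E
```

```text
(no output)
```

View pics/topz.png

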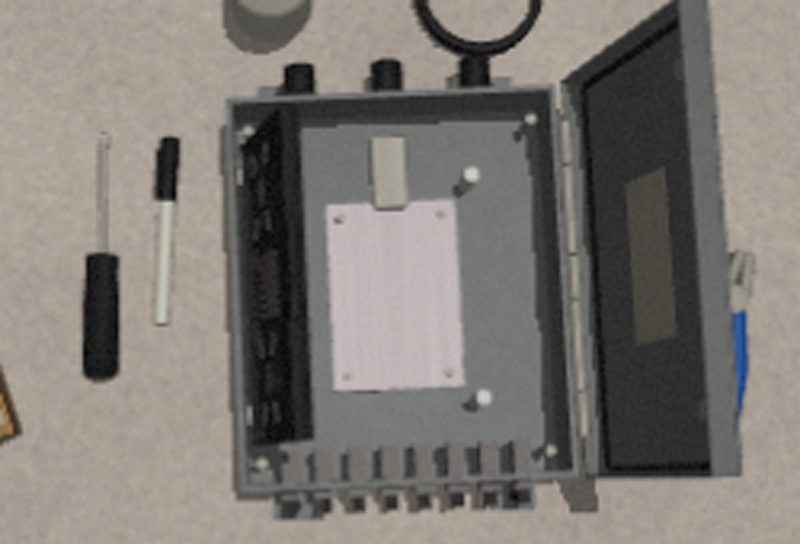

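```bash
cat >> h.py <<'E'
def ray(name,uv,zpl,T):
    i,K,D=cam(name)
    p=cv2.undistortPoints(np.array(uv,float).reshape(-1,1,2),K,D).reshape(-1,2)
    d=np.c_[p,np.ones(len(p))]@T[:3,:3].T
    return T[:3,3]+d*((zpl-T[2,3])/d[:,2])[:,None]
E
python3 - <<'E'
from h import *
z=np.load('/tmp/top.npz');T=z['T']
c=np.array([(230,100),(238,495),(553,86),(577,475)])/3.2+[230,180]
print(ray('top',c,75,T))
W=cloud('top',z['d'],T).reshape(-1,3)
# cover plane, tray top edge
m=(W[:,2]>110)&(W[:,2]<290)&(W[:,1]<-180)&(W[:,1]>-230)&(W[:,0]>420)&(W[:,0]<700)
P=W[m];c0=np.median(P,0);_,_,V=np.linalg.svd(P-c0);print('cover inner',c0,V[2])
m=(W[:,2]>195)&(W[:,2]<225)&(W[:,1]<40)&(W[:,1]>-20)&(W[:,0]>420)&(W[:,0]<700)
P=W[m];print('tray top',len(P),P.min(0),P.max(0)); print(np.polyfit(P[:,0],P[:,1],1))
m=(W[:,2]>290)&(W[:,2]<315)&(W[:,1]<-180)&(W[:,1]>-240)&(W[:,0]>400)&(W[:,0]<720)
P=W[m];print('cover top',len(P),P.min(0),P.max(0),P.mean(0)); print(np.polyfit(P[:,0],P[:,1],1))
E
```

```text
[[ 680.84361995   54.71168327   75.        ]
 [ 420.50205153   50.90800159   75.        ]
 [ 688.55124279 -160.76146839   75.        ]
 [ 430.89730794 -169.70901877   75.        ]]
cover inner [ 564.45108791 -201.25726615  192.59337895] [ 0.03968516 -0.9896122  -0.1381766 ]
tray top 730 [454.88449621   4.66692383 195.09908281] [654.50607197  23.94955045 215.53099333]
[ 0.03516291 -5.28744159]
cover top 1522 [ 431.76792556 -224.58098653  290.71764704] [ 695.09778806 -197.37558387  306.5751043 ] [ 561.96410112 -211.38563733  299.95208529]
[ 3.08499612e-02 -2.28722208e+02]
```

```bash
cat >> h.py <<'E'
C=np.array([555,-56.]);yaw=0.036
ex=np.array([np.cos(yaw),np.sin(yaw)]);ey=np.array([-ex[1],ex[0]])
def b2w(b): return np.r_[C+b[0]*ex+b[1]*ey,b[2]]
def w2b(w): d=np.asarray(w[:2])-C; return np.array([d@ex,d@ey,w[2]])
RT=np.array([[ex[0],-ey[0],0],[ex[1],-ey[1],0],[0,0,-1.]])
E
python3 - <<'E'
from h import *
s=sense();R0=R.from_rotvec(s['tool_rot']).as_matrix();p0=np.array([129.298,-508.849,226.741])
print(R0.round(3))
print('rot',np.degrees(R.from_matrix(R0.T@RT).as_rotvec()))
for b in [(0,110,400)]:
  print(b,b2w(b),R0.T@(b2w(b)-p0))
E
```

```text
[[ 0.246 -0.969 -0.   ]
 [-0.969 -0.246  0.001]
 [-0.001 -0.    -1.   ]]
rot [-6.10669206e-02  5.56584154e-02 -7.78069400e+01]
(0, 110, 400) [551.0408553  53.9287277 400.       ] [-441.82171556 -547.37478643 -172.56564754]
```

servo_tool(
  increments=[
    [0,0,-7.8,0,0,-0.045,0],
    [0,0,-15.6,0,0,-0.09,0],
    [0,0,-23.4,0,0,-0.135,0],
    [0,0,-31.2,0,0,-0.173,0],
    [0,0,-39,-0.028,-0.035,-0.173,0],
    [0,0,-46.8,-0.056,-0.07,-0.173,0],
    [0,0,-54.6,-0.085,-0.105,-0.173,0],
    [0,0,-62.4,-0.113,-0.14,-0.173,0],
    [0,0,-70.2,-0.142,-0.175,-0.173,0],
    [0,0,-77.8,-0.17,-0.21,-0.173,0],
  ],
)

```text
time: 1.1
position: [291.5, -290.6, 399.5]
tool_rot: [-3.141, -0.064, 0.0]
contact_force: [0.8, -0.2, 0.8]
gripper_width: 16.2
```

```bash
python3 - <<'E'
from h import *
s=sense();p=s['position'];print(s['time'],p,w2b(p),R.from_rotvec(s['tool_rot']).as_matrix().round(3),s['gripper_width'],s['contact_force'],s['joint_positions'])
E
```

```text
1.1 [ 291.5379399  -290.56681965  399.50167492] [-271.73393676 -224.93225115  399.50167492] [[ 0.999  0.041 -0.   ]
 [ 0.041 -0.999  0.   ]
 [-0.    -0.    -1.   ]] 16.234583116564473 [ 0.77511745 -0.18928974  0.76917982] [-9.70461466e-01  4.40572371e-02  1.43368423e+00  4.68754905e-05
  1.66422084e+00 -1.01147921e+00]
```

servo_tool(
  increments=[
    [0,0,0,0.028,-0.034,0,0],
    [0,0,0,0.056,-0.068,0,0],
    [0,0,0,0.084,-0.102,0,0],
    [0,0,0,0.112,-0.136,0,0],
    [0,0,0,0.14,-0.17,0,0],
    [0,0,0,0.168,-0.204,0,0],
    [0,0,0,0.196,-0.238,0,0],
    [0,0,0,0.224,-0.272,0,0],
    [0,0,0,0.252,-0.306,0,0],
    [0,0,0,0.272,-0.337,0,0],
  ],
)

```text
time: 2.1
position: [551.7, 56.1, 398.8]
tool_rot: [-3.141, -0.057, 0.002]
contact_force: [0.7, -0.7, -0.5]
gripper_width: 0.3
```

```bash
python3 - <<'E'
from h import *
s=sense();p=s['position'];print(s['time'],p,w2b(p),s['gripper_width'],s['contact_force'],s['joint_positions'])
T=pose('wrist');p,d=camera('wrist');cv2.imwrite('pics/w1.png',p[...,::-1]);np.savez('/tmp/w.npz',p=p,d=d,T=T)
E
```

```text
2.1 [551.7321892   56.11833586 398.77622296] [  0.76969483 112.1633068  398.77622296] 0.305279547755117 [ 0.7204715  -0.72168082 -0.47317746] [-3.68166159e-02  3.37498757e-01  1.06873709e+00 -3.62413726e-05
  1.73665728e+00 -7.33254506e-02]
```

View pics/w1.png

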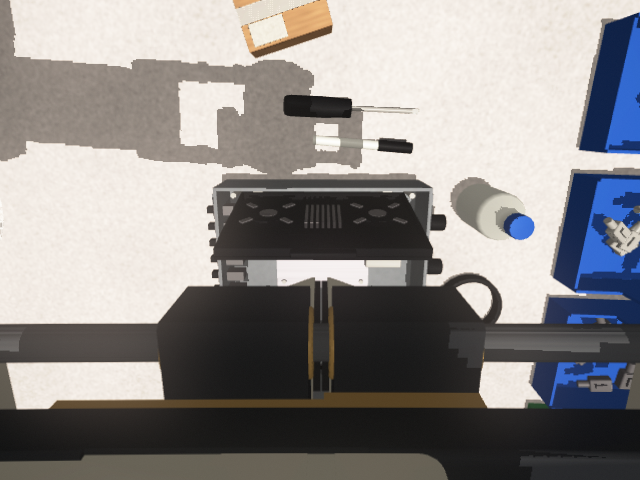

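servo_tool(
  increments=[
    [0,0,0,0,0,0.03,0],
    [0,0,0,0,0,0.065,0],
    [0,0,0,0,0,0.1,0],
    [0,0,0,0,0,0.135,0],
    [0,0,0,0,0,0.17,0],
    [0,0,0,0,0,0.2,0],
    [0,0,0,0,0,0.212,0],
    [0,0,0,0,0,0.212,0],
    [0,0,0,0,0.005,0.212,0],
    [0,0,0,0,0.01,0.212,0],
  ],
)

```text
time: 3.15
position: [552.1, 43.8, 189.5]
tool_rot: [3.141, 0.057, 0.005]
contact_force: [0.6, -0.6, -0.2]
gripper_width: 0.5
```

```bash
python3 - <<'E'
from h import *
s=sense();p=s['position'];b=w2b(p);print(s['time'],p,b,s['contact_force'])
for t in np.r_[1.4:0:-0.1,0,-.03]:
  by=90-135*np.cos(t)+12*np.sin(t)+9.5*np.sin(t); zz=52+135*np.sin(t)+12*np.cos(t)
  print(round(t,2),round(by),round(zz),' dy_tool',round(b[1]-by),'dz',round(b[2]-zz))
p,d=camera('side');cv2.imwrite('pics/s1.png',p[...,::-1])
E
```

```text
3.15 [552.09518761  43.77587402 189.45259362] [  0.68822538  99.81577689 189.45259362] [ 0.60481534 -0.56908747 -0.17093285]
1.4 88 187  dy_tool 12 dz 2
1.3 75 185  dy_tool 25 dz 4
1.2 61 182  dy_tool 39 dz 7
1.1 48 178  dy_tool 52 dz 12
1.0 35 172  dy_tool 65 dz 17
0.9 23 165  dy_tool 77 dz 24
0.8 11 157  dy_tool 88 dz 32
0.7 1 148  dy_tool 99 dz 41
0.6 -9 138  dy_tool 109 dz 51
0.5 -18 127  dy_tool 118 dz 62
0.4 -26 116  dy_tool 126 dz 74
0.3 -33 103  dy_tool 132 dz 86
0.2 -38 91  dy_tool 138 dz 99
0.1 -42 77  dy_tool 142 dz 112
0.0 -45 64  dy_tool 145 dz 125
-0.03 -46 60  dy_tool 145 dz 130
```

View pics/s1.png

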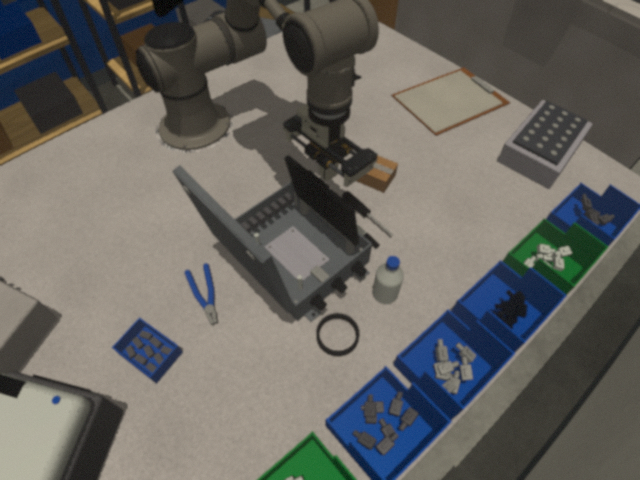

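servo_tool(
  increments=[
    [0,0,0,0,0.012,0.002,0],
    [0,0,0,0,0.018,0.003,0],
    [0,0,0,0,0.025,0.004,0],
    [0,0,0,0,0.032,0.006,0],
    [0,0,0,0,0.039,0.008,0],
    [0,0,0,0,0.046,0.01,0],
    [0,0,0,0,0.052,0.012,0],
    [0,0,0,0,0.058,0.014,0],
    [0,0,0,0,0.065,0.017,0],
    [0,0,0,0,0.065,0.017,0],
  ],
)

```text
time: 4.2
position: [553.0, -21.8, 170.0]
tool_rot: [3.141, 0.055, -0.002]
contact_force: [0.2, -0.1, 0.1]
gripper_width: 0.5
```

```bash
python3 - <<'E'
from h import *
s=sense();p=s['position'];b=w2b(p);print(s['time'],p,b,s['contact_force'])
p,d=camera('side');cv2.imwrite('pics/s2.png',cv2.resize(p[60:360,100:500,::-1],None,fx=2,fy=2))
E
```

```text
4.2 [553.04877613 -21.76700404 170.00434386] [ -0.71783794  34.28104426 170.00434386] [ 0.17941279 -0.07872279  0.10981447]
```

View pics/s2.png

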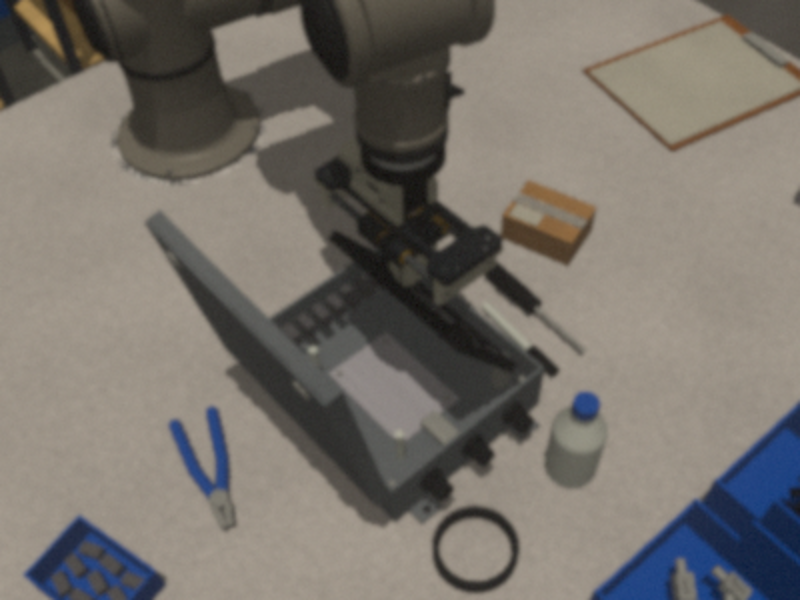

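The tray has come down to about 1 rad, with the fingertips resting on its land. I'll continue the arc.

servo_tool(
  increments=[
    [0,0,0,0,0.012,0.007,0],
    [0,0,0,0,0.023,0.015,0],
    [0,0,0,0,0.034,0.024,0],
    [0,0,0,0,0.044,0.034,0],
    [0,0,0,0,0.053,0.045,0],
    [0,0,0,0,0.061,0.057,0],
    [0,0,0,0,0.067,0.069,0],
    [0,0,0,0,0.073,0.082,0],
    [0,0,0,0,0.077,0.095,0],
    [0,0,0,0,0.078,0.1,0],
  ],
)

```text
time: 5.25
position: [555.6, -99.1, 68.9]
tool_rot: [-3.141, -0.056, 0.003]
contact_force: [0.0, -0.1, 1.2]
gripper_width: 0.4
```

servo_tool(
  increments=[
    [0,0,0,0,0.001,0.003,0],
    [0,0,0,0,0.002,0.005,0],
    [0,0,0,0,0.002,0.008,0],
    [0,0,0,0,0.002,0.01,0],
    [0,0,0,0,0.002,0.011,0],
    [0,0,0,0,0.002,0.012,0],
    [0,0,0,0,0.002,0.012,0],
    [0,0,0,0,0.002,0.012,0],
    [0,0,0,0,0.002,0.012,0],
    [0,0,0,0,0.002,0.012,0],
  ],
)

```text
time: 6.25
position: [556.8, -100.9, 63.8]
tool_rot: [3.139, 0.058, 0.005]
contact_force: [-13.5, 3.3, 35.6]
gripper_width: 0.6
```

```bash
python3 - <<'E'
from h import *
s=sense();p=s['position'];b=w2b(p);print(s['time'],p,b,s['contact_force'])
E
```

```text
6.25 [ 556.83786319 -100.87523331   63.75276083] [  0.22151291 -44.91230609  63.75276083] [-13.53299874   3.28248773  35.61780188]
```

servo_tool(
  increments=[
    [0,0,0,0,0,-0.03,0],
    [0,0,0,0,0,-0.075,0],
    [0,0,0,0,0,-0.12,0],
    [0,0,0,0,0,-0.165,0],
    [0,0,0,0,0,-0.21,0],
    [0,0,0,0,0,-0.255,0],
    [0,0,0,0,0,-0.3,0],
    [0,0,0,0,0,-0.335,0],
    [0,0,0,0,0,-0.345,0],
    [0,0,0,0,0,-0.345,0],
  ],
)

```text
time: 7.25
position: [556.6, -100.7, 405.2]
tool_rot: [3.14, 0.057, 0.005]
contact_force: [-0.4, 0.6, 0.3]
gripper_width: 0.3
```

```bash
python3 - <<'E'
from h import *
s=sense();p=s['position'];b=w2b(p);print(s['time'],p,b,s['contact_force'])
T=pose('top');p,d=camera('top');cv2.imwrite('pics/t2.png',p[...,::-1])
p2,d2=camera('side');cv2.imwrite('pics/s3.png',cv2.resize(p2[60:360,100:500,::-1],None,fx=2,fy=2))
W=cloud('side',d2,pose('side'))
Bx=(W[...,:2]-C)@np.c_[ex,ey]
m=(abs(Bx[...,0])<95)&(Bx[...,1]<-32)&(Bx[...,1]>-58)&(W[...,2]<200)
print('land z',m.sum(),np.percentile(W[...,2][m],[10,50,90]))
W=cloud('top',d,T)
Bx=(W[...,:2]-C)@np.c_[ex,ey]
for y0 in range(-60,90,15):
  m=(abs(Bx[...,0])<95)&(abs(Bx[...,1]-y0)<6)&(W[...,2]<200)
  print(y0,m.sum(),np.median(W[...,2][m]) if m.any() else None)
m=(W[...,2]>285)&(W[...,2]<315)&(Bx[...,1]<-130)&(Bx[...,1]>-190)&(abs(Bx[...,0])<140)
P=W[m];print(len(P),P.mean(0))
E
```

```text
7.25 [ 556.61427791 -100.69004839  405.16504877] [ 4.73771146e-03 -4.47191938e+01  4.05165049e+02] [-0.40530767  0.60455057  0.33393093]
land z 1121 [ 3.8562936  63.25518157 65.37320287]
-60 70 64.66265786772465
-45 288 64.62261373664455
-30 193 62.82064294334759
-15 157 55.60088716122141
0 206 56.24741868544527
15 289 60.310377971438584
30 428 60.975643795137785
45 505 59.595688992873875
60 500 55.80798641474178
75 494 55.6272261117615
236 [ 525.68410158 -210.59219308  300.22169472]
```

View pics/s3.png

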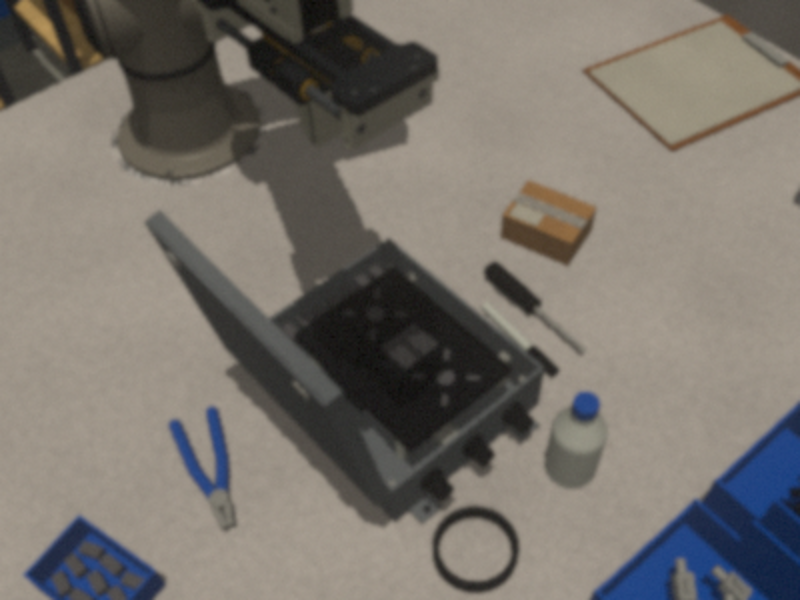

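View pics/t2.png

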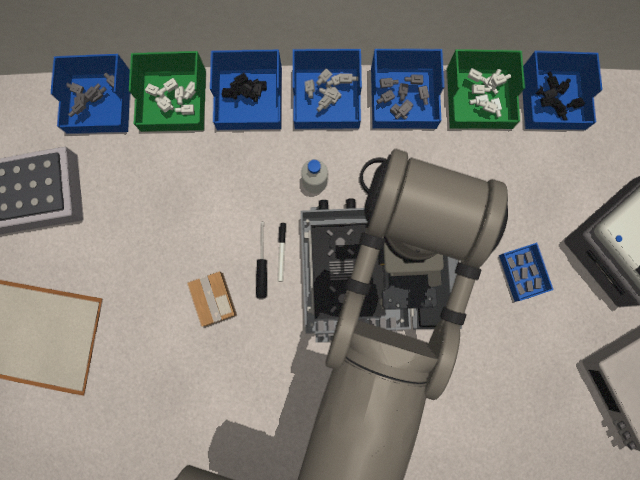

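The tray is flat: the land is at z≈64, and the side view shows it seated inside the rim. Next I'll move over the open cover to its outer side.

servo_tool(
  increments=[
    [0,0,0,0,0.03,0,0],
    [0,0,0,0,0.065,0,0],
    [0,0,0,0,0.1,0,0],
    [0,0,0,0,0.135,0,0],
    [0,0,0,0,0.158,0,0],
    [0,0,0,0,0.16,0.02,0],
    [0,0,0,0,0.16,0.055,0],
    [0,0,0,0,0.16,0.09,0],
    [0,0,0,0,0.16,0.125,0],
    [0,0,0,0,0.16,0.138,0],
  ],
)

```text
time: 8.35
position: [559.6, -259.3, 259.1]
tool_rot: [-3.135, -0.056, 0.014]
contact_force: [0.2, -1.5, -0.1]
gripper_width: 0.5
```

```bash
python3 - <<'E'
from h import *
s=sense();p=s['position'];b=w2b(p);print(s['time'],p,b,s['contact_force'])
p2,d2=camera('side');cv2.imwrite('pics/s4.png',cv2.resize(p2[60:360,100:500,::-1],None,fx=2,fy=2))
for t in np.r_[1.7:0:-0.1,0,-.03]:
  r=205
  y=-114+r*np.cos(t)-18*np.sin(t)-9.5*np.sin(t);zz=75+r*np.sin(t)+18*np.cos(t)
  print(round(t,2),round(y),round(zz),' dy_tool',round(b[1]-y),'dz',round(b[2]-zz))
E
```

```text
8.35 [ 559.64820499 -259.27095884  259.12680655] [  -2.67098071 -203.30655272  259.12680655] [ 0.21543962 -1.53676084 -0.06884995]
1.7 -168 276  dy_tool -36 dz -17
1.6 -147 279  dy_tool -56 dz -20
1.5 -127 281  dy_tool -76 dz -22
1.4 -106 280  dy_tool -97 dz -21
1.3 -86 277  dy_tool -118 dz -18
1.2 -65 273  dy_tool -138 dz -13
1.1 -46 266  dy_tool -158 dz -7
1.0 -26 257  dy_tool -177 dz 2
0.9 -8 247  dy_tool -195 dz 12
0.8 9 235  dy_tool -212 dz 25
0.7 25 221  dy_tool -228 dz 38
0.6 40 206  dy_tool -243 dz 54
0.5 53 189  dy_tool -256 dz 70
0.4 64 171  dy_tool -267 dz 88
0.3 74 153  dy_tool -277 dz 106
0.2 81 133  dy_tool -285 dz 126
0.1 87 113  dy_tool -291 dz 146
0.0 91 93  dy_tool -294 dz 166
-0.03 92 87  dy_tool -295 dz 172
```

View pics/s4.png

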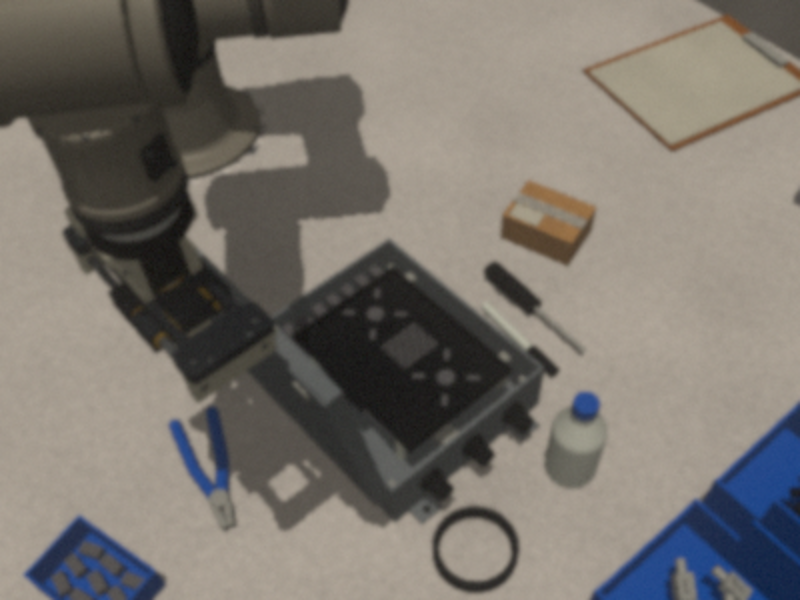

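servo_tool(
  increments=[
    [0,0,0,0,-0.015,-0.008,0],
    [0,0,0,0,-0.027,-0.014,0],
    [0,0,0,0,-0.036,-0.017,0],
    [0,0,0,0,-0.045,-0.018,0],
    [0,0,0,0,-0.054,-0.02,0],
    [0,0,0,0,-0.063,-0.021,0],
    [0,0,0,0,-0.072,-0.022,0],
    [0,0,0,0,-0.081,-0.022,0],
    [0,0,0,0,-0.09,-0.021,0],
    [0,0,0,0,-0.097,-0.021,0],
  ],
)

```text
time: 9.4
position: [558.3, -162.8, 286.5]
tool_rot: [-3.141, -0.057, 0.001]
contact_force: [1.3, -2.3, 1.1]
gripper_width: 0.3
```

```bash
python3 - <<'E'
from h import *
s=sense();p=s['position'];b=w2b(p);print(s['time'],p,b,s['contact_force'])
p2,d2=camera('side');cv2.imwrite('pics/s5.png',cv2.resize(p2[60:360,100:500,::-1],None,fx=2,fy=2))
E
```

```text
9.4 [ 558.33464344 -162.76165158  286.457769  ] [  -0.5101065  -106.81249874  286.457769  ] [ 1.31782278 -2.27732547  1.12108559]
```

View pics/s5.png

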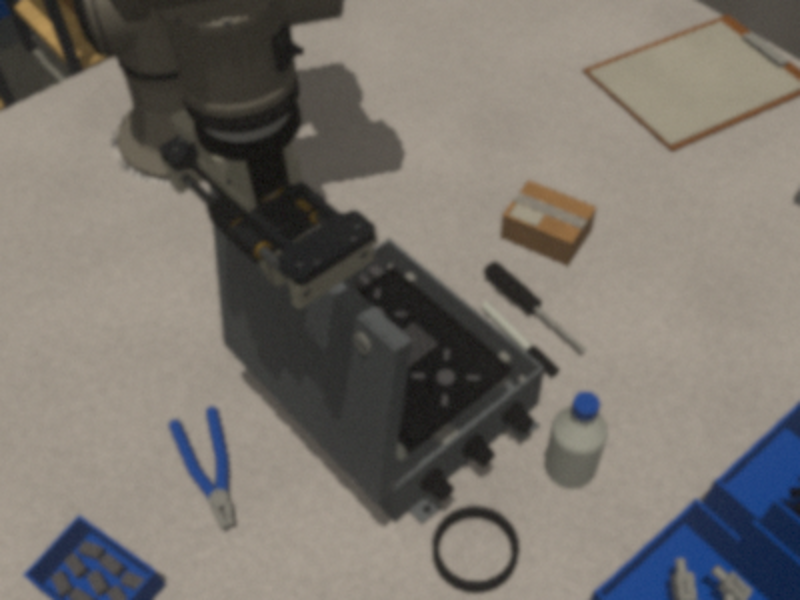

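The cover is past vertical at about 1.4 rad, pushed by the fingertips near its edge, with a force of only about 2 N. I'll continue.

servo_tool(
  increments=[
    [0,0,0,0,-0.013,0.004,0],
    [0,0,0,0,-0.025,0.008,0],
    [0,0,0,0,-0.037,0.011,0],
    [0,0,0,0,-0.049,0.015,0],
    [0,0,0,0,-0.061,0.02,0],
    [0,0,0,0,-0.073,0.025,0],
    [0,0,0,0,-0.085,0.031,0],
    [0,0,0,0,-0.096,0.037,0],
    [0,0,0,0,-0.106,0.044,0],
    [0,0,0,0,-0.116,0.051,0],
  ],
)

```text
time: 10.45
position: [554.2, -47.0, 234.8]
tool_rot: [3.141, 0.056, -0.001]
contact_force: [0.5, -1.1, 0.8]
gripper_width: 0.6
```

```bash
python3 - <<'E'
from h import *
s=sense();p=s['position'];b=w2b(p);print(s['time'],p,b,s['contact_force'])
p2,d2=camera('side');cv2.imwrite('pics/s6.png',cv2.resize(p2[60:360,100:500,::-1],None,fx=2,fy=2))
for t in np.r_[.8:0:-0.05,0,-.03]:
  r=208
  y=-114+r*np.cos(t)-18*np.sin(t)-9.5*np.sin(t);zz=75+r*np.sin(t)+18*np.cos(t)
  print(round(t,2),round(y),round(zz),' dy_tool',round(b[1]-y),'dz',round(b[2]-zz))
E
```

```text
10.45 [554.16616907 -46.98956331 234.83025204] [ -0.508985     9.03460999 234.83025204] [ 0.50128799 -1.06263325  0.83719543]
0.8 11 237  dy_tool -2 dz -2
0.75 19 230  dy_tool -10 dz 5
0.7 27 223  dy_tool -18 dz 12
0.65 35 215  dy_tool -26 dz 20
0.6 42 207  dy_tool -33 dz 28
0.55 49 199  dy_tool -40 dz 36
0.5 55 191  dy_tool -46 dz 44
0.45 61 182  dy_tool -52 dz 53
0.4 67 173  dy_tool -58 dz 62
0.35 72 163  dy_tool -63 dz 72
0.3 77 154  dy_tool -68 dz 81
0.25 81 144  dy_tool -72 dz 91
0.2 84 134  dy_tool -75 dz 101
0.15 88 124  dy_tool -79 dz 111
0.1 90 114  dy_tool -81 dz 121
0.05 92 103  dy_tool -83 dz 131
0.0 94 93  dy_tool -85 dz 142
-0.03 95 87  dy_tool -86 dz 148
```

View pics/s6.png

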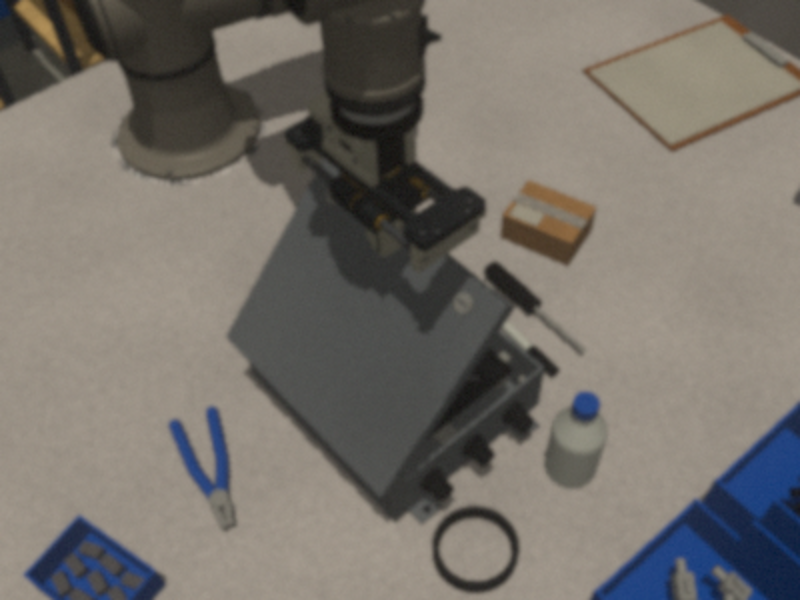

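servo_tool(
  increments=[
    [0,0,0,0,-0.01,0.006,0],
    [0,0,0,0,-0.018,0.013,0],
    [0,0,0,0,-0.026,0.021,0],
    [0,0,0,0,-0.033,0.029,0],
    [0,0,0,0,-0.04,0.037,0],
    [0,0,0,0,-0.046,0.045,0],
    [0,0,0,0,-0.052,0.054,0],
    [0,0,0,0,-0.058,0.063,0],
    [0,0,0,0,-0.063,0.073,0],
    [0,0,0,0,-0.068,0.082,0],
  ],
)

```text
time: 11.5
position: [551.8, 20.6, 152.7]
tool_rot: [-3.141, -0.056, 0.001]
contact_force: [0.5, 0.0, 1.2]
gripper_width: 0.3
```

servo_tool(
  increments=[
    [0,0,0,0,-0.003,0.008,0],
    [0,0,0,0,-0.005,0.015,0],
    [0,0,0,0,-0.007,0.022,0],
    [0,0,0,0,-0.009,0.029,0],
    [0,0,0,0,-0.011,0.035,0],
    [0,0,0,0,-0.012,0.04,0],
    [0,0,0,0,-0.013,0.045,0],
    [0,0,0,0,-0.014,0.049,0],
    [0,0,0,0,-0.015,0.053,0],
    [0,0,0,0,-0.015,0.055,0],
  ],
)

```text
time: 12.5
position: [551.3, 35.4, 98.3]
tool_rot: [-3.141, -0.056, 0.0]
contact_force: [-0.6, 0.5, -0.2]
gripper_width: 0.6
```

```bash
python3 - <<'E'
from h import *
s=sense();p=s['position'];b=w2b(p);print(s['time'],p,b,s['contact_force'])
E
```

```text
12.5 [551.29489738  35.36588891  98.31632973] [-0.41424038 91.4400451  98.31632973] [-0.5799539   0.50491951 -0.23727469]
```

servo_tool(
  increments=[
    [0,0,0,0,0,0.002,0],
    [0,0,0,0,0,0.004,0],
    [0,0,0,0,0,0.006,0],
    [0,0,0,0,0,0.008,0],
    [0,0,0,0,0,0.01,0],
    [0,0,0,0,0,0.012,0],
    [0,0,0,0,0,0.012,0],
    [0,0,0,0,0,0.012,0],
    [0,0,0,0,0,0.012,0],
    [0,0,0,0,0,0.012,0],
  ],
)

```text
time: 13.5
position: [551.7, 35.2, 92.8]
tool_rot: [3.14, 0.057, 0.006]
contact_force: [-17.2, 1.7, 47.0]
gripper_width: 0.6
```

Contact at z 92.8 matches the shut height of 93 mm. Now I'll retreat upward and check.

servo_tool(
  increments=[
    [0,0,0,0,0,-0.01,0],
    [0,0,0,0,0,-0.03,0],
    [0,0,0,0,0,-0.06,0],
    [0,0,0,0,0,-0.1,0],
    [0,0,0,0,0,-0.14,0],
    [0,0,0,0,0,-0.18,0],
    [0,0,0,0,0,-0.21,0],
    [0,0,0,0,0,-0.22,0],
    [0,0,0,0,0,-0.22,0],
    [0,0,0,0,0,-0.22,0],
  ],
)

```text
time: 14.5
position: [550.8, 35.1, 304.9]
tool_rot: [-3.141, -0.056, 0.004]
contact_force: [0.3, -0.4, 0.5]
gripper_width: 0.1
```

```bash
python3 - <<'E'
from h import *
s=sense();p=s['position'];print(s['time'],p,s['contact_force'])
p2,d2=camera('side');cv2.imwrite('pics/s7.png',cv2.resize(p2[60:360,100:500,::-1],None,fx=2,fy=2))
W=cloud('side',d2,pose('side'));B=(W[...,:2]-C)@np.c_[ex,ey]
m=(abs(B[...,0])<85)&(abs(B[...,1])<105)&(W[...,2]<130)&(W[...,2]>60)
A=np.c_[B[m],np.ones(m.sum())];c=np.linalg.lstsq(A,W[...,2][m],rcond=None)[0];print('side plane',c,m.sum())
T=pose('top');p,d=camera('top');cv2.imwrite('pics/t3.png',p[...,::-1])
W=cloud('top',d,T);B=(W[...,:2]-C)@np.c_[ex,ey]
m=(abs(B[...,0])<125)&(abs(B[...,1])<105)&(W[...,2]<130)&(W[...,2]>60)
A=np.c_[B[m],np.ones(m.sum())];c=np.linalg.lstsq(A,W[...,2][m],rcond=None)[0];print('top plane',c,m.sum())
for u,v in [(282,250),(282,228),(262,280),(314,165),(200,300),(525,270)]: print(u,v,np.round(W[v,u]))
E
```

```text
14.5 [550.80727603  35.14740028 304.86082796] [ 0.26937528 -0.3560416   0.54772698]
side plane [-1.36492649e-04 -4.04530916e-04  9.29049232e+01] 6123
top plane [2.65420281e-04 1.40781301e-03 9.36966193e+01] 6436
282 250 [523.  59. 655.]
282 228 [546.  58. 666.]
262 280 [492.  83. 635.]
314 165 [766.  28. 133.]
200 300 [495. 276.  44.]
525 270 [ 555. -439.   21.]
```

View pics/s7.png

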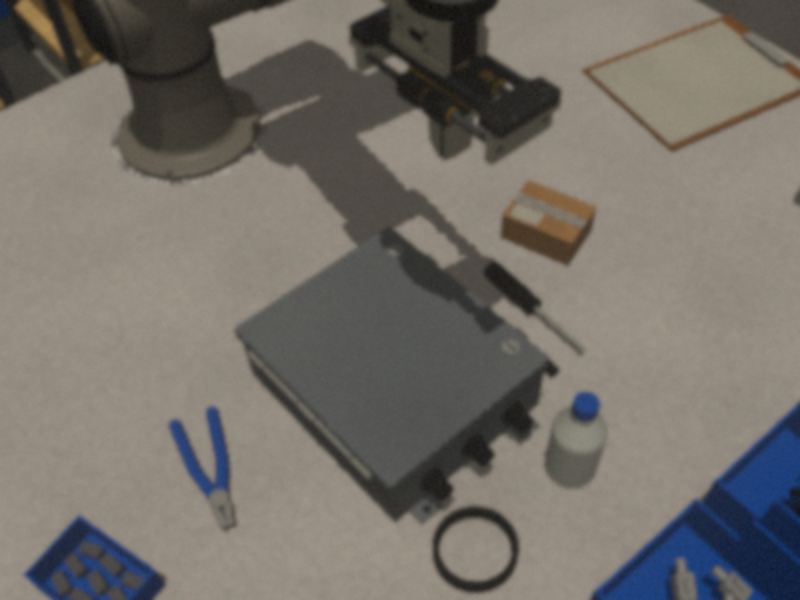

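View pics/t3.png

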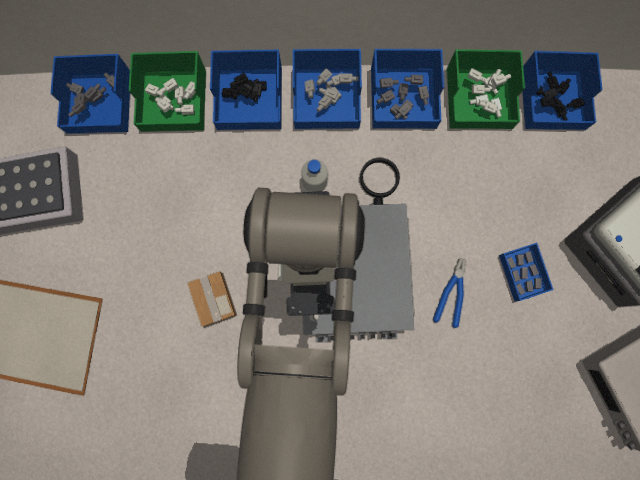

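The cover lies level at z≈93, with a slope under 0.002 rad. The box and everything around it are where they started, and the arm is clear. I'm handing in the job.

```bash
python3 -c "
from h import *
print(close_job())"
```

```text
the job is handed in; nothing more can be done
None
```

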